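Lower two round-bottomed flasks into deep cans

ROBOT

A 6-joint arm with a two-finger parallel gripper is mounted at the origin on a cart in front of the work surface, level with it; the furniture and walls round the work are solid. World frame = base frame: x ahead of the robot, y to its left, z up, the work surface at z = 0. Lengths are in m, angles in degrees, forces in N, time in s.
With the tool pointing down it reaches from about 0.4 to 0.925 m from the base axis. Payload 12.5 kg.
Tool frame: the origin (TCP) lies midway between the tips of the shut fingers; the grasp point (between the pads) lies 19 mm behind it; x points along the fingers, z is the direction in which the jaws open and shut, and the axes are right-handed (so a half turn about x gives the same grasp; the last joint's range is limited). The gripper opens to 95 mm and grips with 3 to 60 N. Pads are 20 mm wide; open, the fingers measure 119 mm over their backs; the gripper's body (75 mm by 180 mm) begins 59 mm behind the grasp point.
Start: joints at [-78.644, 28.126, 89.318, -0, 62.55, -6.05], TCP at [0.187, -0.596, 0.183] pointing down, gripper open.
Joint ranges: [-177.58, 177.58], [-47.91, 125.51], [2.72, 160], [-65.01, 245.01], [3.68, 167.84], [-153.87, 153.87]. Speed limits (degrees/s): [127.2, 127.2, 159.86, 180, 180, 180].

INTERFACE

Orientations are given as [roll, pitch, yaw] about the fixed x, y, z axes, in that order (R = Rz(yaw) Ry(pitch) Rx(roll)).
In Python, from bench import robot gives the robot as it stands. The module is installed in compiled form; this text tells all that it offers.
- The arm moves only by the shell command python3 -m inch 'ROWS' [FORCE]. ROWS is JSON, a list of rows, each a list of 3 entries, a list of its own where there are three numbers: the shift along the tool's x, y, z in mm, then the turn about the tool's x in degrees, then the opening, from 0 (shut) to 1 (fully open). A call has 1 to 5 rows; each row shifts and turns the commanded pose from where the row before left it, along the tool's axes as they then stand; what a row does not reach is not made up. A row lasts 1/8 s, in which the tool goes at most 62.5 mm and 10.7 degrees, less where a joint would pass 70% of its speed; a pose out of reach is approached as far as the arm can. A call is refused whole if a number of a shift passes 62.5 or a number of a turn 10.7, either way. A call with a gripper value outside its range is refused whole. The fingers move at their own pace and stop on an object; FORCE is the grip in N (left out, the last holds). Time passes only in rows, so rows that do not move let the fingers close. It gives the time, the measured TCP pose, the force and the opening at its end, in the units of the state.
- robot.read_state(): the state, without advancing time (a new reading comes with each control period).
- robot.camera(name): name is "scene" or "top" or "wrist"; returns a dict with "image" (480x640x3 uint8, blue, green, red), "depth" (480x640 float32, m along the optical axis (not along the pixel's ray), 0 where there is no reading), "mtx" (3x3 intrinsics, pixels), "k1" (the pictures are not rectified: a ray, as slopes to the right and down, at radius r is drawn at 1 + k1 r^2 times it, then the intrinsics apply), "R" (3x3) and "t" (3): a world point X has camera coordinates R X + t; the wrist camera has in their place "hand_eye" (4x4, takes a point from camera to tool coordinates, whose origin is the TCP and whose axes are the tool frame's). Camera axes: x right, y down, z forward; pixel columns grow to the right and rows downward; lengths in m; the calibration is good to about 2 mm. A picture is of the moment at which its call begins: read the wrist's pose just before it.
- robot.close_job(): hands the job in, once; it reports no verdict.
The state is a dict: "time_s": time; "joint_positions": joint angles; "dq": joint speeds; "joint_torque": joint torques, N m; "tool_pos": TCP position; "ee_rot": TCP orientation; "wrist_force": force on the tool from outside, world axes, zero at the start; "wrist_torque": the same for the moment, N m; "gripper_width": finger opening in m.
Only numpy, scipy, OpenCV 4.12 (cv2) and the standard library are available. Lean on these libraries where they do the work, as an engineer would, in place of code of your own. Each camera call takes 0.05 s, during which the arm holds its last target. There are 200 camera calls.

TASK

Put the two amber round-bottomed flasks away: lower each one, by its neck, into the deep can whose collar has the colour of its stopper and set its bulb down gently on the sprung felt ring inside, which lies at a different unknown depth in each can. Feel for the seat: let go only when the bulb rests on it, neither dropping the flask even a few millimetres nor pressing it down or knocking it on the can, so that both stand upright and still in their cans. Leave the vial and the dropper bottle where they stand.

Things in the scene. Friction and masses are not known exactly. Their poses are not given: they have to be found in the camera images.
- flask_red_center (a point): Centre, half-way up, of the loose amber flask with the red stopper, 157 mm tall. z points up along its straight neck, which is 24 mm in diameter from 25 mm below to 55 mm above this point: pinch it from above about 40 mm above this point. A 29 mm wide lip lies 60 to 64 mm above, the red stopper ends 78.5 mm above this point.
- flask_red_bulb (a point): Centre of the round bulb (radius 30 mm) of the flask with the red stopper, 30 mm above its underside, on its axis.
- flask_red: The same flask with the red stopper, 0.15 to 0.31 kg; origin at the underside of the bulb, on the axis; z up along the neck. Bottom-heavy: it rights itself when it stands on a ring. It starts upright on a fixed cork ring (80 mm across, 14 mm tall), its underside 8 mm above the bench; which of two rings is random.
- can_red_rim (a point): Centre of the open mouth, at rim height (116 mm above the bench), of the fixed deep round aluminium can with the red collar; z up. Inner diameter 84 mm, outer 100 mm. The seat inside is set by hand at its own height in each can: the underside of a flask set down comes 56 to 95 mm below the rim. It is not measured and must be felt.
- can_red: The can with the red collar; origin at the centre of its underside on the bench, z up. Its seat is a steel disc with a grey felt ring (36 mm hole) that centres the bulb. The seat is on springs: it yields about 1 mm per 1.5 newton over 7 mm, then is hard.
- flask_blue_center (a point): Centre, half-way up, of the loose amber flask with the blue stopper, 157 mm tall. z points up along its straight neck, which is 24 mm in diameter from 25 mm below to 55 mm above this point: pinch it from above about 40 mm above this point. A 29 mm wide lip lies 60 to 64 mm above, the blue stopper ends 78.5 mm above this point.
- flask_blue_bulb (a point): Centre of the round bulb (radius 30 mm) of the flask with the blue stopper, 30 mm above its underside, on its axis.
- flask_blue: The same flask with the blue stopper, 0.15 to 0.31 kg; origin at the underside of the bulb, on the axis; z up along the neck. Bottom-heavy: it rights itself when it stands on a ring. It starts upright on a fixed cork ring (80 mm across, 14 mm tall), its underside 8 mm above the bench; which of two rings is random.
- can_blue_rim (a point): Centre of the open mouth, at rim height (116 mm above the bench), of the fixed deep round aluminium can with the blue collar; z up. Inner diameter 84 mm, outer 100 mm. The seat inside is set by hand at its own height in each can: the underside of a flask set down comes 56 to 95 mm below the rim. It is not measured and must be felt.
- can_blue: The can with the blue collar; origin at the centre of its underside on the bench, z up. Its seat is a steel disc with a grey felt ring (36 mm hole) that centres the bulb. The seat is on springs: it yields about 1 mm per 1.5 newton over 7 mm, then is hard.
- vial_center (a point): Bystander, to be left alone: small brown vial with a black cap, 23 mm in diameter, 57 mm tall; this point is its centre, half-way up.
- dropper_center (a point): Bystander, to be left alone: amber dropper bottle with a black rubber bulb, 34 mm in diameter, 102 mm tall; this point is its centre, half-way up.
Things that resemble listed ones, but are neither listed nor needed, are in the scene too. What is shaped like the flask_blue but green is not meant.

How it is judged (in metres and radians):
At the end, for the whole second after the job is handed in: Each flask stands in the can of its stopper's colour, carried by its seat (underside more than 50 mm below the rim, contact force above 0.5 N), bulb within 12 mm of the can's axis, neck within 0.2 rad of vertical, slower than 0.02 m/s (horizontal distance between flask_red_bulb and can_red_rim below 0.012 m and z of flask_red in the frame of can_red_rim below -0.05 m and angle between each of flask_red, flask_blue's own z axis and vertical below 0.2 rad and linear speed of each of flask_red, flask_blue below 0.02 m/s and contact force between flask_red and can_red above 0.5 N and horizontal distance between flask_blue_bulb and can_blue_rim below 0.012 m and z of flask_blue in the frame of can_blue_rim below -0.05 m and contact force between flask_blue and can_blue above 0.5 N); the robot touches nothing.
It fails at once if a flask is pressed or knocked against a can (its seat, wall or rim) with more than 12 N (contact force between any of flask_red, flask_blue and can_red above 12 N or contact force between any of flask_red, flask_blue and can_blue above 12 N).
It fails at once if a flask drops inside a can (moves faster than 0.3 m/s with its bulb's centre below the rim; a free fall of 5 mm does this) (((horizontal distance between flask_red_bulb and can_red_rim below 0.042 m or horizontal distance between flask_red_bulb and can_blue_rim below 0.042 m) and height (world z) of flask_red_bulb below 0.116 m and linear speed of flask_red above 0.3 m/s) or ((horizontal distance between flask_blue_bulb and can_red_rim below 0.042 m or horizontal distance between flask_blue_bulb and can_blue_rim below 0.042 m) and height (world z) of flask_blue_bulb below 0.116 m and linear speed of flask_blue above 0.3 m/s)).
It fails at once if a flask is tipped over by more than 0.7 rad (angle between any of flask_red, flask_blue's own z axis and vertical above 0.7 rad).
It fails at once if the vial or dropper bottle is moved by more than 20 mm (distance of any of vial_center, dropper_center from where it was at the start of the episode above 0.02 m).
It also fails if it takes over 72 s, if anything falls off the work surface, if the arm or the gripper's body presses on something with over 40 N, if the wrist force passes 120 N, or if a joint passes its speed limit or range.

## Working session

There is one attempt and no reset: what is moved stays moved. The work goes in short steps, Python scripts to look and compute and a shell command to move; the robot and the scene stay as the last step left them, time stands still between calls to the robot, and variables do not carry over. Pictures are saved under pics/ and viewed, about 8 in all and at most 12, crops included, and the job is handed in when it is done.

```bash
mkdir -p pics; cat > h.py <<'E'
import numpy as np, cv2
from bench import robot
def grab(n):
    s=robot.read_state(); c=robot.camera(n); return s,c
def world(c,u,v,d=None,z=None,s=None):
    K=np.array(c["mtx"]); p=np.array([(u-K[0,2])/K[0,0],(v-K[1,2])/K[1,1]]); q=p.copy()
    for _ in range(20): q=p/(1+c["k1"]*(q@q))
    r=np.array([q[0],q[1],1.])
    R=np.array(c["R"]);t=np.array(c["t"])
    if d is not None: return R.T@(r*d-t)
    o=-R.T@t; w=R.T@r; return o+w*(z-o[2])/w[2]
E
python3 - <<'E'
from h import *
print(robot.read_state())
for n in("scene","top"):
    s,c=grab(n); cv2.imwrite(f"pics/{n}0.png",c["image"]); np.savez(f"{n}0.npz",**c)
    print(n,-np.array(c["R"]).T@np.array(c["t"]))
E
```

```text
{'time_s': 0.0, 'joint_positions': array([-7.86439608e+01,  2.81644793e+01,  8.93494564e+01, -1.11944199e-03,
        6.25491970e+01, -6.04972192e+00]), 'dq': array([ 0.0236911 ,  0.00524374,  0.04230012, -0.04714544,  0.09209121,
        0.01443803]), 'joint_torque': array([ 1.03296403e-03, -6.12642646e+01, -2.58178389e+01,  6.93424302e-02,
        4.82956390e-02, -9.95629443e-05]), 'tool_pos': array([ 0.18693051, -0.59610501,  0.18246219]), 'ee_rot': array([174.85124306,  89.93685947, 102.25752073]), 'wrist_force': array([-0.02748779,  0.5690248 , -0.66982915]), 'wrist_torque': array([-0.00674757,  0.01893225,  0.00461786]), 'gripper_width': 0.09505601064924135}
scene [0.56766876 0.96324392 0.84782877]
top [0.32571712 0.08153244 1.15635453]
```

View pics/scene0.png

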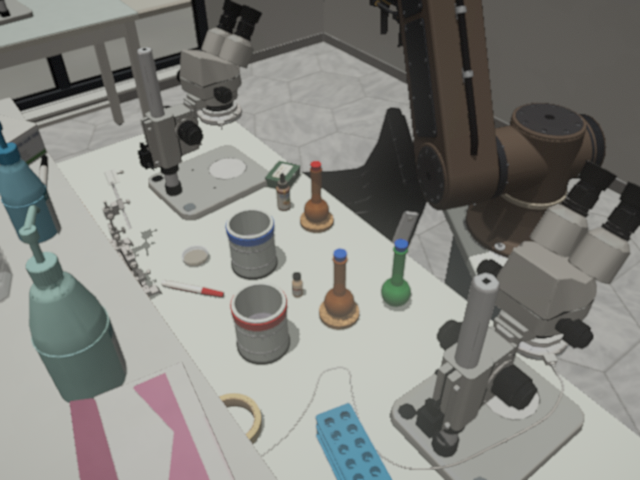

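View pics/top0.png

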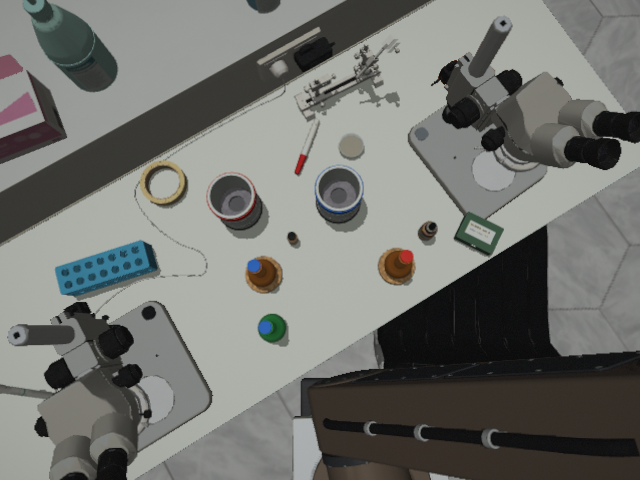

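Candidates for the blue flask are the amber one with a blue stopper at top (255,267) and the green one with a blue stopper at (266,327), which is rejected because its body is green. For the red flask there is the amber one with a red stopper at (405,258); the dropper at (428,230) is a bystander. The red can is at (232,200) and the blue can at (340,193). The vial is at (292,238). The yellow ring at (163,182) and the red marker pen are not cans.

```bash
python3 - <<'E'
from h import *
from scipy.spatial.transform import Rotation as Ro
for n in ("top","scene"):
    c=dict(np.load(n+"0.npz")); c["k1"]=float(c["k1"]); im=c["image"]; d=c["depth"]
    hsv=cv2.cvtColor(im,cv2.COLOR_BGR2HSV)
    H,S,V=[hsv[...,i].astype(int) for i in range(3)]
    masks={"red":((H<6)|(H>174))&(S>150)&(V>110),"blue":(H>105)&(H<125)&(S>140)&(V>70)}
    for k,m in masks.items():
        nn,l,st,ce=cv2.connectedComponentsWithStats(m.astype(np.uint8))
        for i in range(1,nn):
            if st[i,4]<25: continue
            vv,uu=np.where(l==i); dd=d[l==i]
            P=np.array([world(c,u,v,d=x) for u,v,x in zip(uu,vv,dd) if x>0])
            b=st[i]
            print(n,k,b,ce[i].round(1),P.mean(0).round(4),"z",np.percentile(P[:,2],[5,50,95]).round(3), "top-plane",world(c,*ce[i],z=.165).round(4))
    # rim clusters
    roi={"top":{"can_red":(200,165,270,235),"can_blue":(308,158,372,230)},"scene":{"can_red":(225,275,295,365),"can_blue":(220,205,282,280)}}[n]
    for k,(a,b,e,f) in roi.items():
        P=np.array([world(c,u,v,d=d[v,u]) for v in range(b,f) for u in range(a,e) if d[v,u]>0])
        P=P[(P[:,2]>.108)&(P[:,2]<.124)]
        A=np.c_[2*P[:,:2],np.ones(len(P))]
        for _ in range(4):
            x=np.linalg.lstsq(A,(P[:,:2]**2).sum(1),rcond=None)[0]
            break
        print(n,k,len(P),x[:2].round(4),"r",np.sqrt(x[2]+x[0]**2+x[1]**2).round(4),"z",np.median(P[:,2]).round(4))
s=robot.read_state(); print(Ro.from_euler("xyz",s["ee_rot"],degrees=True).as_matrix().round(3))
c=robot.camera("wrist"); print(np.round(c["hand_eye"],4))
E
```

```text
top red [295 155  11  19  89] [299.6 163.3] [0.6984 0.1355 0.0138] z [0.01  0.014 0.017] top-plane [0.6491 0.1284 0.165 ]
top red [400 250  13  13 126] [406.2 255.9] [ 0.4632 -0.0703  0.1642] z [0.161 0.164 0.167] top-plane [ 0.4631 -0.0702  0.165 ]
top blue [317 199  43  14  66] [336.4 208. ] [0.5712 0.0582 0.1109] z [0.107 0.111 0.115] top-plane [0.5585 0.059  0.165 ]
top blue [248 260  12  12 120] [253.5 265.3] [0.4515 0.2179 0.1628] z [0.161 0.164 0.167] top-plane [0.4513 0.2176 0.165 ]
top blue [258 321  13  13 124] [264.5 327. ] [0.3365 0.1982 0.1552] z [0.153 0.156 0.159] top-plane [0.3364 0.197  0.165 ]
top can_red 593 [0.6001 0.2708] r 0.0461 z 0.1141
top can_blue 585 [0.6102 0.0515] r 0.0456 z 0.1143
scene red [312 162   8   5  36] [315.5 164. ] [ 0.4635 -0.0662  0.1658] z [0.163 0.166 0.169] top-plane [ 0.4633 -0.0674  0.165 ]
scene blue [396 240  12   8  77] [401.2 243.5] [0.3343 0.1945 0.1517] z [0.155 0.157 0.159] top-plane [0.3389 0.2092 0.165 ]
scene blue [335 250  10   7  53] [339.6 252.8] [0.4522 0.2193 0.1646] z [0.162 0.164 0.167] top-plane [0.4522 0.2198 0.165 ]
scene can_red 788 [0.6012 0.2746] r 0.0454 z 0.1142
scene can_blue 550 [0.6113 0.0555] r 0.0453 z 0.1141
[[-0.     0.954  0.299]
 [ 0.001  0.299 -0.954]
 [-1.     0.    -0.001]]
[[ 1.000e-04 -2.336e-01  9.723e-01 -2.031e-01]
 [ 1.000e-03 -9.723e-01 -2.336e-01  6.490e-02]
 [ 1.000e+00  9.000e-04  2.000e-04  8.000e-04]
 [ 0.000e+00  0.000e+00  0.000e+00  1.000e+00]]
```

```bash
python3 -m inch '[[[-8,30,-30],0,1],[[-8,42,-42],0,1],[[-8,42,-42],0,1],[[-8,42,-42],0,1],[[-8,42,-42],0,1]]' 20
python3 -m inch '[[[-8,42,-42],0,1],[[-8,42,-42],0,1],[[0,42,-42],0,1],[[0,42,-42],0,1],[[0,30,-30],0,1]]'
```

```text
time_s: 0.78
tool_pos: [0.3172, -0.3465, 0.2232]
ee_rot: [56.3, 90.0, -16.4]
wrist_force: [1.3, -0.2, 0.3]
gripper_width: 0.0949
time_s: 1.4
tool_pos: [0.447, -0.0979, 0.2391]
ee_rot: [57.4, 90.0, -15.2]
wrist_force: [-0.7, -0.1, -0.5]
gripper_width: 0.095
```

```bash
python3 -m inch '[[[0,12,-12],0,1],[[0,0,0],0,1],[[0,0,0],0,1]]'
cat >> h.py <<'E'
from scipy.spatial.transform import Rotation as Ro
def wrist():
    s=robot.read_state(); c=dict(robot.camera("wrist"))
    T=np.eye(4); T[:3,:3]=Ro.from_euler("xyz",s["ee_rot"],degrees=True).as_matrix(); T[:3,3]=s["tool_pos"]
    M=np.linalg.inv(T@np.array(c["hand_eye"])); c["R"]=M[:3,:3]; c["t"]=M[:3,3]
    return s,c,T
def blobs(c,k,mn=60):
    h=cv2.cvtColor(c["image"],cv2.COLOR_BGR2HSV); H,S,V=[h[...,i].astype(int) for i in range(3)]
    m=((H<6)|(H>174))&(S>150)&(V>80) if k=="red" else (H>105)&(H<125)&(S>140)&(V>60)
    n,l,st,ce=cv2.connectedComponentsWithStats(m.astype(np.uint8))
    return [(st[i],ce[i],l==i) for i in range(1,n) if st[i,4]>mn]
def rep(c,k,T,d=None):
    for b,ce,m in blobs(c,k):
        P=np.array([world(c,u,v,d=c["depth"][v,u]) for v,u in zip(*np.where(m)) if c["depth"][v,u]>0])
        if not len(P): continue
        P=P[P[:,2]>np.percentile(P[:,2],95)-.006]
        # top disc centre
        q=(P[:,:2].max(0)+P[:,:2].min(0))/2; w=np.array([*q,P[:,2].mean()])
        print(k,b,ce.round(1),"n",len(P),"mid",w.round(4),"mean",P.mean(0).round(4),"tool mm",((w-T[:3,3])@T[:3,:3]*1000).round(1))
E
python3 - <<'E'
from h import *
s,c,T=wrist(); print(s["tool_pos"].round(4),T[:3,:3].round(3))
cv2.imwrite("pics/w1.png",c["image"]); rep(c,"red",T)
E
```

```text
time_s: 1.78
tool_pos: [0.4538, -0.086, 0.239]
ee_rot: [-72.5, 90.0, -145.1]
wrist_force: [-0.5, -0.5, 0.9]
gripper_width: 0.0954
[ 0.4538 -0.086   0.239 ] [[-0.     0.954  0.298]
 [-0.     0.298 -0.954]
 [-1.    -0.     0.   ]]
red [285 202  32  31 784] [300.5 217.2] n 778 mid [ 0.4644 -0.0714  0.1659] mean [ 0.4646 -0.0713  0.1659] tool mm [ 73.   14.5 -10.8]
```

View pics/w1.png

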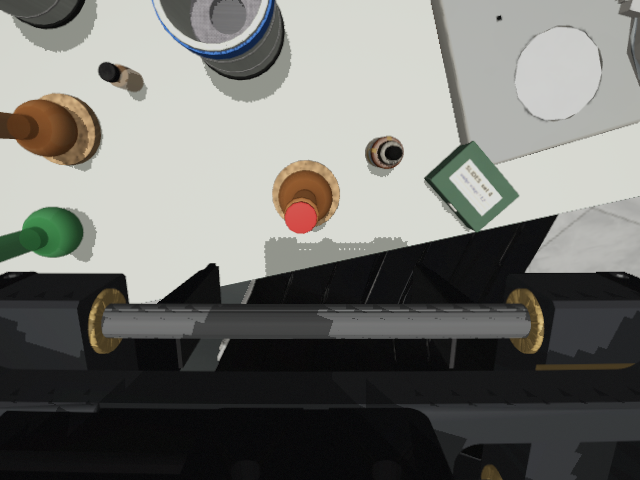

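```bash
python3 -m inch '[[[0,14,-11],0,0.55],[[15,0,0],0,0.55],[[15,0,0],0,0.55],[[0,0,0],0,0.55],[[0,0,0],0,0.55]]'
python3 - <<'E'
from h import *
s,c,T=wrist(); print(s["tool_pos"].round(4)); rep(c,"red",T)
P=np.array([world(c,u,v,d=c["depth"][v,u]) for v in range(0,480,3) for u in range(0,640,3) if c["depth"][v,u]>0])
i=(abs(P[:,2]-.095)<.012)&(P[:,0]<.54)&(P[:,1]<-.09); print("dropper",P[i].mean(0) if i.any() else None)
E
```

```text
time_s: 2.45
tool_pos: [0.4647, -0.0704, 0.2095]
ee_rot: [51.4, 90.0, -21.2]
wrist_force: [-0.5, -0.1, 0.5]
gripper_width: 0.0538
[ 0.4647 -0.0704  0.2095]
red [298 228  36  35 954] [315.5 245.5] n 948 mid [ 0.4645 -0.0713  0.1659] mean [ 0.4649 -0.0711  0.1659] tool mm [43.6 -0.5  0.8]
dropper [ 0.53521534 -0.13606575  0.09701672]
```

```bash
python3 -m inch '[[[35,0,0],0,0.55],[[35,0,0],0,0.55],[[22,0,0],0,0.55],[[10,0,0],0,0.55],[[0,0,0],0,0.55]]'
python3 -m inch '[[[0,0,0],0,0.4],[[0,0,0],0,0.3],[[0,0,0],0,0],[[0,0,0],0,0],[[0,0,0],0,0]]' 20
```

```text
time_s: 3.12
tool_pos: [0.4645, -0.0704, 0.1072]
ee_rot: [-90.2, 90.0, -162.8]
wrist_force: [0.1, 0.4, -0.8]
gripper_width: 0.0521
time_s: 3.75
tool_pos: [0.4646, -0.0704, 0.1073]
ee_rot: [50.0, 90.0, -22.6]
wrist_force: [-0.9, 0.6, 3.4]
gripper_width: 0.0267
```

```bash
python3 -m inch '[[[0,0,0],0,0],[[0,0,0],0,0],[[0,0,0],0,0]]'
python3 -m inch '[[[-4,0,0],0,0],[[-10,0,0],0,0],[[-20,0,0],0,0],[[-10,0,0],0,0],[[0,0,0],0,0]]'
python3 -m inch '[[[0,0,0],0,0],[[0,0,0],0,0]]'
```

```text
time_s: 4.12
tool_pos: [0.4645, -0.0704, 0.1072]
ee_rot: [48.6, 90.0, -24.0]
wrist_force: [0.0, -0.3, 5.7]
gripper_width: 0.0261
time_s: 4.75
tool_pos: [0.4645, -0.0704, 0.1516]
ee_rot: [52.9, 89.9, -19.7]
wrist_force: [-0.5, 0.8, -2.1]
gripper_width: 0.0263
time_s: 5.0
tool_pos: [0.4641, -0.0703, 0.1505]
ee_rot: [-119.7, 89.9, 167.7]
wrist_force: [0.3, -0.1, -2.3]
gripper_width: 0.0264
```

```bash
python3 -m inch '[[[-25,0,0],0,0],[[-40,0,0],0,0],[[-25,0,0],0,0],[[0,0,0],0,0],[[0,0,0],0,0]]'
python3 - <<'E'
from h import *
s,c,T=wrist(); print(s["tool_pos"].round(4)); rep(c,"red",T)
a=c["image"]; s,c2=grab("scene"); print(c2["image"].shape)
x=cv2.resize(c2["image"][80:260,220:420],(500,450))
y=cv2.resize(a,(300,225)); y=cv2.copyMakeBorder(y,0,225,0,0,0)
cv2.imwrite("pics/s2.png",np.hstack([x,y]))
E
```

```text
time_s: 5.62
tool_pos: [0.4638, -0.0702, 0.2397]
ee_rot: [-122.2, 89.9, 165.2]
wrist_force: [-0.2, 1.0, -2.0]
gripper_width: 0.0265
[ 0.4638 -0.0702  0.2397]
red [ 287  280   58   24 1051] [315.6 293.5] n 1049 mid [ 0.4684 -0.0705  0.2982] mean [ 0.4697 -0.0692  0.2982] tool mm [-58.5   4.2   1.7]
(480, 640, 3)
```

View pics/s2.png

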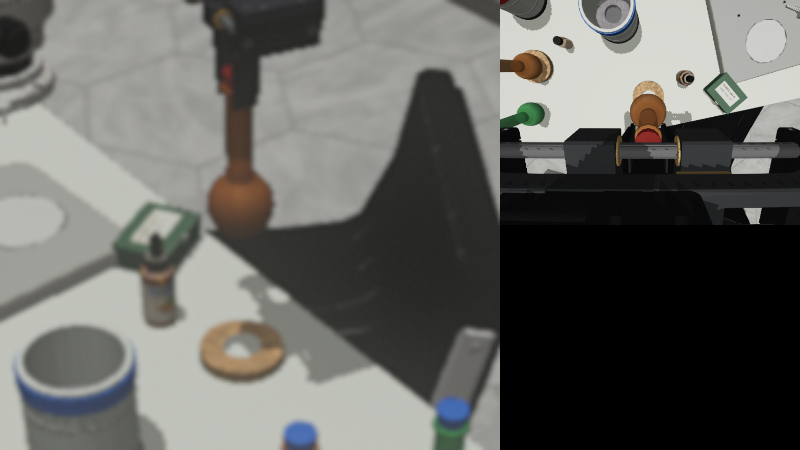

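```bash
python3 -m inch '[[[-3,15,-18],0,0],[[-3,25,-31],0,0],[[-3,30,-37],0,0],[[-3,30,-37],0,0],[[0,30,-37],0,0]]'
python3 -m inch '[[[0,22,-27],0,0],[[0,12,-15],0,0],[[0,0,0],0,0],[[0,0,0],0,0]]'
cat >> h.py <<'E'
def rim(c,T,g):
    d=c["depth"]; P=np.array([world(c,u,v,d=d[v,u]) for v in range(0,480,2) for u in range(0,640,2) if d[v,u]>0])
    P=P[(abs(P[:,2]-.116)<.004)&(np.hypot(P[:,0]-g[0],P[:,1]-g[1])<.06)]
    from scipy.optimize import least_squares
    # annulus 42..50: distance outside the band
    f=lambda x:(lambda r:np.maximum(0,r-.050)+np.maximum(0,.042-r))(np.hypot(P[:,0]-x[0],P[:,1]-x[1]))*1000
    x=least_squares(f,g,loss="soft_l1").x; r=np.hypot(*(P[:,:2]-x).T)
    print("rim",len(P),x.round(4),"r",np.percentile(r,[5,50,95]).round(4),"z",np.median(P[:,2]).round(4),"tool mm",((np.r_[x,.116]-T[:3,3])@T[:3,:3]*1000).round(1))
E
python3 - <<'E'
from h import *
s,c,T=wrist(); print(s["tool_pos"].round(4),s["wrist_force"].round(2)); np.savez("w3.npz",**c,T=T)
rim(c,T,[.601,.271]); rim(c,T,[.611,.0535]); rep(c,"blue",T)
cv2.imwrite("pics/w3.png",c["image"])
E
```

```text
time_s: 6.35
tool_pos: [0.5408, 0.1227, 0.252]
ee_rot: [-94.0, 89.9, -166.6]
wrist_force: [-0.1, -0.1, -1.6]
gripper_width: 0.0263
time_s: 6.85
tool_pos: [0.5601, 0.1705, 0.2527]
ee_rot: [-72.3, 90.0, -144.9]
wrist_force: [0.2, -0.9, -1.1]
gripper_width: 0.0265
[0.5601 0.1705 0.2527] [ 0.2  -0.91 -1.11]
rim 704 [0.6024 0.2706] r [0.0418 0.045  0.0491] z 0.1168 tool mm [136.6  70.4 -82.9]
rim 639 [0.613  0.0523] r [0.0419 0.0451 0.0491] z 0.1167 tool mm [136.7  15.3 128.6]
blue [396 152  67  99 547] [410.7 189.8] n 370 mid [0.6125 0.0791 0.1125] mean [0.6141 0.0901 0.1125] tool mm [140.2  22.9 102.9]
```

View pics/w3.png

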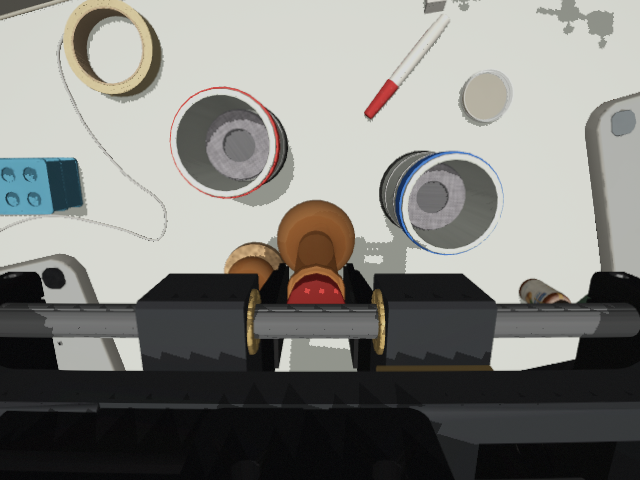

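The picture shows the red can at (225,142), the blue can at (450,203), and the held bulb at (316,240), clear of everything. The seats are visible to the depth camera, so I can use them as a prior. I'll also get the bulb offset.

```bash
cat >> h.py <<'E'
from scipy.optimize import least_squares
def cloud(c,st=2):
    d=c["depth"]; return np.array([[u,v,*world(c,u,v,d=d[v,u])] for v in range(0,480,st) for u in range(0,640,st) if d[v,u]>0])
def bulb(c,T):
    Q=cloud(c,1); g=T[:3,3]+np.array([0,0,-.0695])
    P=Q[np.linalg.norm(Q[:,2:]-g,axis=1)<.038,2:]; P=P[P[:,2]<g[2]+.018]
    x=least_squares(lambda x:(np.linalg.norm(P-x,axis=1)-.03)*1000,g,loss="soft_l1").x
    print("bulb",len(P),x.round(4),"off",((x-T[:3,3])*1000).round(1),"tool",((x-T[:3,3])@T[:3,:3]*1000).round(1)); return x
E
python3 - <<'E'
from h import *
c=dict(np.load("w3.npz")); c["k1"]=float(c["k1"]); T=c["T"]; bulb(c,T); Q=cloud(c)
for g in([.6024,.2706],[.613,.0523]):
    r=np.hypot(Q[:,2]-g[0],Q[:,3]-g[1]); z=Q[(r<.032)&(r>.021)&(Q[:,4]<.08),4]
    print(len(z),np.percentile(z,[10,25,50,75,90]).round(4))
E
```

```text
bulb 1239 [0.5594 0.1697 0.1838] off [ -0.7  -0.9 -68.9] tool [68.9 -0.8  0.6]
392 [0.0453 0.0458 0.0463 0.0469 0.0475]
315 [0.0543 0.0548 0.0553 0.0558 0.0564]
```

```bash
python3 -m inch '[[[0,14,-17],0,0],[[0,22,-26],0,0],[[0,20,-23],0,0],[[0,11,-13],0,0],[[0,3.5,-4],0,0]]'
python3 -m inch '[[[15,0,0],0,0],[[20,0,0],0,0],[[15,0,0],0,0],[[0,0,0],0,0],[[0,0,0],0,0]]'
python3 - <<'E'
from h import *
F=[]
for _ in range(4):
    s,c,T=wrist(); F.append(s["wrist_force"])
print(np.round(F,2),s["tool_pos"].round(4)); bulb(c,T); rim(c,T,[.6024,.2706])
E
```

```text
time_s: 7.52
tool_pos: [0.6029, 0.2724, 0.2527]
ee_rot: [-70.9, 90.0, -143.5]
wrist_force: [-0.7, 0.1, -2.4]
gripper_width: 0.0268
time_s: 8.15
tool_pos: [0.6031, 0.2716, 0.2035]
ee_rot: [83.2, 90.0, 10.6]
wrist_force: [1.0, 0.1, -1.3]
gripper_width: 0.0264
[[ 1.    0.06 -1.31]
 [ 0.03 -0.63 -1.61]
 [-0.79  0.33 -1.73]
 [-0.13 -0.09 -2.3 ]] [0.6031 0.2718 0.2037]
bulb 1248 [0.6026 0.271  0.1347] off [ -0.5  -0.8 -69. ] tool [69.  -0.8  0.6]
rim 628 [0.6026 0.2712] r [0.0419 0.0454 0.0491] z 0.1168 tool mm [87.7 -0.7  0.4]
```

```bash
python3 -m inch '[[[10,0,0],0,0],[[12,0,0],0,0],[[12,0,0],0,0],[[12,0,0],0,0],[[8,0,0],0,0]]'
cat > f.py <<'E'
from h import *
from sys import argv
F=[];W=[]
for _ in range(int(argv[1])):
    s=robot.read_state(); robot.camera("top"); F.append(s["wrist_force"]); W.append(s["tool_pos"][2])
F=np.array(F); print("F",F.mean(0).round(2),"+-",F[:,2].std().round(2),"z",np.mean(W).round(4),"w",s["gripper_width"])
E
python3 -m inch '[[[2,0,0],0,0],[[0,0,0],0,0],[[0,0,0],0,0]]'
python3 f.py 8
```

```text
time_s: 8.98
tool_pos: [0.6026, 0.2717, 0.1479]
ee_rot: [-83.6, 89.9, -156.1]
wrist_force: [0.8, -0.0, -2.0]
gripper_width: 0.0266
time_s: 9.35
tool_pos: [0.603, 0.2718, 0.1475]
ee_rot: [82.8, 90.0, 10.2]
wrist_force: [0.2, -0.9, -2.5]
gripper_width: 0.0269
F [-0.15 -0.18 -1.74] +- 0.42 z 0.1473 w 0.026523271153696737
```

```bash
python3 -m inch '[[[2,0,0],0,0],[[2,0,0],0,0],[[0,0,0],0,0]]' | grep force; python3 f.py 4
python3 -m inch '[[[1,0,0],0,0],[[1,0,0],0,0],[[0,0,0],0,0]]' | grep force; python3 f.py 4
python3 -m inch '[[[1,0,0],0,0],[[0,0,0],0,0]]' | grep force; python3 f.py 4
python3 -m inch '[[[1,0,0],0,0],[[0,0,0],0,0]]' | grep force; python3 f.py 4
```

```text
wrist_force: [-0.2, -0.5, -3.2]
F [ 0.06 -0.13 -2.14] +- 0.69 z 0.1429 w 0.02594426161107196
wrist_force: [-0.1, -0.1, -1.0]
F [-0.37  0.07 -1.46] +- 0.37 z 0.1409 w 0.026455560165681034
wrist_force: [-0.1, -0.2, -1.7]
F [-0.13  0.17 -1.42] +- 0.22 z 0.14 w 0.026554113737817884
wrist_force: [0.4, 0.3, -1.9]
F [-0.06  0.19 -1.4 ] +- 0.35 z 0.1389 w 0.026114451429317592
```

```bash
python3 -m inch '[[[1,0,0],0,0],[[0,0,0],0,0]]' | grep force; python3 f.py 5
python3 -m inch '[[[1,0,0],0,0],[[0,0,0],0,0]]' | grep force; python3 f.py 5
```

```text
wrist_force: [-0.6, 0.1, -1.1]
F [ 0.45  0.27 -0.9 ] +- 0.28 z 0.1381 w 0.026737538758033773
wrist_force: [-0.1, -0.1, -0.5]
F [-0.13  0.32  0.35] +- 0.56 z 0.1371 w 0.026494882245150297
```

```bash
python3 -m inch '[[[0.7,0,0],0,0],[[0,0,0],0,0]]' | grep force; python3 f.py 5
```

```text
wrist_force: [-1.1, -0.3, 1.6]
F [-0.09 -0.04  1.79] +- 0.61 z 0.1364 w 0.02623976418248463
```

```bash
python3 -m inch '[[[-0.7,0,0],0,0],[[0,0,0],0,0]]' | grep force; python3 f.py 4
python3 -m inch '[[[0,0,0],0,0.3],[[0,0,0],0,0.33],[[0,0,0],0,0.4],[[0,0,0],0,0.5],[[0,0,0],0,0.55]]'; python3 f.py 4
python3 - <<'E'
from h import *
s,c,T=wrist(); bulb(c,T); rep(c,"red",T)
E
```

```text
wrist_force: [0.2, 1.0, 0.8]
F [0.31 0.55 0.74] +- 0.36 z 0.137 w 0.02639092079731893
time_s: 14.38
tool_pos: [0.6028, 0.2718, 0.137]
ee_rot: [-4.9, 90.0, -77.5]
wrist_force: [0.3, -0.6, 0.8]
gripper_width: 0.0504
F [-0.09 -0.09  0.3 ] +- 0.28 z 0.137 w 0.05189947591881878
bulb 1546 [0.6056 0.2722 0.0636] off [  2.8   0.5 -73.4] tool [73.4  2.8  0.3]
red [471 142  47  48 803] [494.  164.8] n 741 mid [0.6993 0.1359 0.0154] mean [0.7002 0.1368 0.0154] tool mm [121.6  51.4 158.5]
red [240 176 152  89 630] [320.  198.8] n 602 mid [0.6194 0.2713 0.1131] mean [0.6369 0.2785 0.1131] tool mm [23.9 15.6  5.4]
red [ 286  280   57   24 1038] [313.9 293.6] n 1031 mid [0.6076 0.2723 0.1959] mean [0.6085 0.2735 0.1959] tool mm [-58.9   4.7   0.9]
```

```bash
python3 -m inch '[[[-5,0,0],0,0.55],[[-20,0,0],0,0.6],[[-35,0,0],0,0.6],[[-40,0,0],0,0.6],[[-10,0,0],0,0.6]]'
python3 -m inch '[[[0,-30,2],0,0.6],[[0,-45,2],0,0.6],[[0,-45,2],0,0.6],[[0,-25,1.5],0,0.6],[[0,0,0],0,0.6]]'
python3 -m inch '[[[0,0,0],0,0.6],[[0,0,0],0,0.6]]' | grep pos
python3 - <<'E'
from h import *
s,c,T=wrist(); rep(c,"red",T); rep(c,"blue",T); cv2.imwrite("pics/w4.png",c["image"])
E
```

```text
time_s: 15.25
tool_pos: [0.6035, 0.272, 0.25]
ee_rot: [90.2, 89.8, 17.6]
wrist_force: [0.8, 0.7, 0.3]
gripper_width: 0.0572
time_s: 15.88
tool_pos: [0.4656, 0.2209, 0.2471]
ee_rot: [-75.2, 90.0, -147.8]
wrist_force: [-0.2, -0.5, 0.5]
gripper_width: 0.057
tool_pos: [0.4674, 0.2214, 0.2466]
red [ 283    2   40   43 1330] [302.7  23. ] n 1317 mid [0.6018 0.2715 0.196 ] mean [0.6018 0.2714 0.196 ] tool mm [ 50.5 143.2  -7.6]
red [436   8  36  41 538] [454.3  27.1] n 528 mid [0.6984 0.1349 0.0155] mean [0.6995 0.1355 0.0155] tool mm [231.  194.7 151.6]
red [262  67 101  51 269] [316.  105.1] n 240 mid [0.5802 0.2608 0.1131] mean [0.5673 0.251  0.1131] tool mm [133.4 119.4  -3.9]
blue [ 482   68   62  112 1041] [497.2 128. ] n 562 mid [0.6081 0.0676 0.1122] mean [0.5977 0.0867 0.1122] tool mm [134.3  88.3 188.8]
blue [299 237  30  30 695] [313.6 251.4] n 694 mid [0.4525 0.2176 0.1658] mean [0.4531 0.2178 0.1658] tool mm [ 80.7 -15.3  -0.8]
blue [284 356  27  16 334] [297.4 364.5] n 271 mid [0.3427 0.1979 0.1578] mean [0.3441 0.1994 0.1578] tool mm [  88.8 -126.   -14.9]
```

View pics/w4.png

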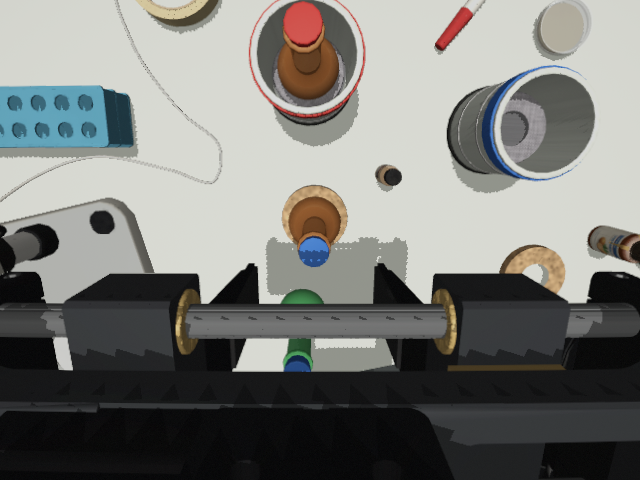

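The red flask stands upright in its can, with its stopper at (303,23) over the can axis. The target is the amber flask with the blue stopper at (313,251); the green one at (300,330) is behind it and excluded.

```bash
python3 -m inch '[[[10,-15,-1],0,0.55],[[30,0,0],0,0.55],[[15,0,0],0,0.55],[[0,0,0],0,0.55],[[0,0,0],0,0.55]]'
python3 - <<'E'
from h import *
s,c,T=wrist(); print(s["tool_pos"].round(4)); rep(c,"blue",T)
E
```

```text
time_s: 16.8
tool_pos: [0.4527, 0.2179, 0.1926]
ee_rot: [83.4, 90.0, 10.8]
wrist_force: [0.0, -0.9, 0.1]
gripper_width: 0.0526
[0.4527 0.2179 0.1926]
blue [ 515   27   90  140 1850] [536.  106.1] n 968 mid [0.6113 0.0655 0.112 ] mean [0.5977 0.0851 0.112 ] tool mm [ 80.7 105.7 192.8]
blue [ 296  233   38   37 1067] [314.6 251.4] n 1061 mid [0.4529 0.2178 0.1658] mean [0.4531 0.2179 0.1658] tool mm [26.8  0.2  0.1]
```

```bash
python3 -m inch '[[[25,0,0],0,0.55],[[30,0,0],0,0.55],[[20,0,0],0,0.55],[[10,0,0],0,0.55],[[0,0,0],0,0.55]]'
python3 -m inch '[[[0,0,0],0,0.4],[[0,0,0],0,0.3],[[0,0,0],0,0],[[0,0,0],0,0],[[0,0,0],0,0]]' 20
python3 -m inch '[[[0,0,0],0,0],[[0,0,0],0,0],[[0,0,0],0,0]]'
python3 -m inch '[[[-4,0,0],0,0],[[-10,0,0],0,0],[[-20,0,0],0,0],[[-35,0,0],0,0],[[-40,0,0],0,0]]'
python3 -m inch '[[[-25,0,0],0,0],[[-10,0,0],0,0],[[0,0,0],0,0],[[0,0,0],0,0]]'
python3 - <<'E'
from h import *
s,c,T=wrist(); print(s["tool_pos"].round(4)); rep(c,"blue",T); bulb(c,T); rim(c,T,[.613,.0523])
E
```

```text
time_s: 17.48
tool_pos: [0.4523, 0.2177, 0.1071]
ee_rot: [-55.0, 90.0, -127.6]
wrist_force: [-0.2, 0.3, 0.4]
gripper_width: 0.0525
time_s: 18.1
tool_pos: [0.4523, 0.2178, 0.1073]
ee_rot: [86.5, 90.0, 13.9]
wrist_force: [1.2, 0.0, 3.8]
gripper_width: 0.0265
time_s: 18.48
tool_pos: [0.4523, 0.2178, 0.1072]
ee_rot: [82.8, 90.0, 10.2]
wrist_force: [-0.4, 1.0, 5.0]
gripper_width: 0.0264
time_s: 19.1
tool_pos: [0.4516, 0.2175, 0.2171]
ee_rot: [-82.9, 89.9, -155.5]
wrist_force: [0.5, 0.1, -2.6]
gripper_width: 0.0267
time_s: 19.6
tool_pos: [0.4516, 0.2175, 0.2499]
ee_rot: [-85.7, 89.9, -158.3]
wrist_force: [-0.3, -0.2, -2.8]
gripper_width: 0.0264
[0.4516 0.2175 0.2499]
blue [ 483   48   73  114 1082] [499.4 112.4] n 596 mid [0.609  0.0631 0.1122] mean [0.5967 0.0847 0.1122] tool mm [137.6 104.2 194.4]
blue [ 287  273   58   31 1346] [315.6 290.5] n 1256 mid [0.457  0.2173 0.3081] mean [0.4583 0.2188 0.3081] tool mm [-58.2   4.9   1.8]
blue [285 339  27  27 576] [298.3 352.1] n 530 mid [0.3381 0.1976 0.158 ] mean [0.339  0.1979 0.158 ] tool mm [  92.1 -114.2  -15. ]
bulb 1241 [0.4515 0.2172 0.1809] off [ -0.2  -0.3 -69. ] tool [69.  -0.1  0.2]
rim 783 [0.6124 0.0528] r [0.042  0.0451 0.0489] z 0.1166 tool mm [133.7 104.4 205.3]
```

```bash
python3 -m inch '[[[0,10,20],0,0],[[0,20,40],0,0],[[0,24,47],0,0],[[0,24,47],0,0],[[0,16,31],0,0]]'
python3 -m inch '[[[0,8,16],0,0],[[0,2.4,4.3],0,0],[[0,0,0],0,0],[[15,0,0],0,0],[[20,0,0],0,0]]'
python3 -m inch '[[[10,0,0],0,0],[[0,0,0],0,0],[[0,0,0],0,0]]'
python3 - <<'E'
from h import *
s,c,T=wrist(); print(s["tool_pos"].round(4)); bulb(c,T); rim(c,T,[.613,.0523])
E
python3 f.py 6
```

```text
time_s: 20.27
tool_pos: [0.5982, 0.0674, 0.2497]
ee_rot: [-99.7, 89.9, -172.4]
wrist_force: [0.1, 0.5, -2.6]
gripper_width: 0.0265
time_s: 20.9
tool_pos: [0.6126, 0.0539, 0.2153]
ee_rot: [70.1, 90.0, -2.4]
wrist_force: [0.4, 1.0, -4.1]
gripper_width: 0.0264
time_s: 21.28
tool_pos: [0.6134, 0.0532, 0.2066]
ee_rot: [67.6, 89.9, -5.0]
wrist_force: [0.7, -0.5, -2.5]
gripper_width: 0.0266
[0.6134 0.0532 0.2066]
bulb 1242 [0.6134 0.0529 0.1376] off [  0.   -0.3 -69. ] tool [69.  -0.1  0.3]
rim 622 [0.613  0.0517] r [0.042  0.0455 0.0492] z 0.1167 tool mm [90.6 -0.9  1.3]
F [-0.03  0.   -2.87] +- 0.35 z 0.2065 w 0.02651133468643035
```

```bash
python3 -m inch '[[[10,-0.7,0.9],0,0],[[12,0,0],0,0],[[12,0,0],0,0],[[10,0,0],0,0],[[5,0,0],0,0]]'
python3 -m inch '[[[1,0,0],0,0],[[1,0,0],0,0],[[0,0,0],0,0]]' | grep force; python3 f.py 5
python3 -m inch '[[[1,0,0],0,0],[[1,0,0],0,0],[[0,0,0],0,0]]' | grep force; python3 f.py 4
python3 -m inch '[[[1,0,0],0,0],[[1,0,0],0,0],[[0,0,0],0,0]]' | grep force; python3 f.py 4
```

```text
time_s: 22.25
tool_pos: [0.6125, 0.052, 0.156]
ee_rot: [-103.9, 89.9, -176.5]
wrist_force: [-0.2, 0.6, -1.8]
gripper_width: 0.0262
wrist_force: [-0.4, -0.5, -2.9]
F [ 0.08  0.03 -2.66] +- 0.31 z 0.1553 w 0.02666994450632945
wrist_force: [0.3, 0.3, -2.3]
F [ 0.19 -0.44 -2.68] +- 0.42 z 0.153 w 0.026601821663041963
wrist_force: [-0.4, 0.2, -3.9]
F [-0.38  0.16 -2.9 ] +- 1.0 z 0.151 w 0.026331714362830765
```

```bash
python3 -m inch '[[[1,0,0],0,0],[[1,0,0],0,0],[[0,0,0],0,0]]' | grep force; python3 f.py 4
python3 -m inch '[[[1,0,0],0,0],[[0,0,0],0,0]]' | grep force; python3 f.py 4
python3 -m inch '[[[1,0,0],0,0],[[0,0,0],0,0]]' | grep force; python3 f.py 4
```

```text
wrist_force: [-0.5, -1.0, -2.6]
F [-0.12 -0.1  -2.64] +- 0.25 z 0.149 w 0.026349641982054868
wrist_force: [0.0, -0.4, -3.1]
F [-0.02  0.2  -2.64] +- 0.43 z 0.148 w 0.02654677569398714
wrist_force: [0.4, 0.5, -2.7]
F [ 0.52  0.1  -2.33] +- 0.28 z 0.1471 w 0.026617809191239728
```

```bash
python3 -m inch '[[[1,0,0],0,0],[[0,0,0],0,0]]' | grep force; python3 f.py 4
python3 -m inch '[[[1,0,0],0,0],[[0,0,0],0,0]]' | grep force; python3 f.py 4
```

```text
wrist_force: [-1.1, -1.1, -0.6]
F [-0.05  0.28 -0.48] +- 0.31 z 0.1461 w 0.026531924575154953
wrist_force: [-0.4, 0.2, 2.1]
F [ 0.16 -0.16  1.28] +- 0.56 z 0.1451 w 0.026457340644574695
```

```bash
python3 -m inch '[[[-0.5,0,0],0,0],[[0,0,0],0,0]]' | grep force; python3 f.py 4
python3 -m inch '[[[0,0,0],0,0.3],[[0,0,0],0,0.33],[[0,0,0],0,0.4],[[0,0,0],0,0.5],[[0,0,0],0,0.55]]'; python3 f.py 4
python3 -m inch '[[[-5,0,0],0,0.55],[[-20,0,0],0,0.6],[[-35,0,0],0,0.6],[[-40,0,0],0,0.6],[[-20,0,0],0,0.6]]'
python3 -m inch '[[[0,-30,0],0,0.6],[[0,-45,0],0,0.6],[[0,-45,0],0,0.6],[[0,-25,0],0,0.6],[[0,0,0],0,0.6]]'
python3 -m inch '[[[0,0,0],0,0.6],[[0,0,0],0,0.6],[[0,0,0],0,0.6]]'
python3 - <<'E'
from h import *
s,c,T=wrist(); print(s["tool_pos"].round(4)); rep(c,"red",T); rep(c,"blue",T); rim(c,T,[.613,.0523]); rim(c,T,[.6024,.2706])
s,c2=grab("scene"); im=np.hstack([cv2.resize(c["image"],(400,300)),cv2.resize(c2["image"][150:390,160:480],(400,300))]); cv2.imwrite("pics/f.png",im)
E
```

```text
wrist_force: [-0.3, -0.8, 0.2]
F [-0.19 -0.17  0.31] +- 0.12 z 0.1455 w 0.02669826651219005
time_s: 27.48
tool_pos: [0.6127, 0.052, 0.1455]
ee_rot: [-41.9, 90.0, -114.5]
wrist_force: [-0.0, 0.7, 0.1]
gripper_width: 0.0504
F [0.1  0.54 0.43] +- 0.37 z 0.1455 w 0.05198274891732313
time_s: 28.3
tool_pos: [0.6132, 0.052, 0.2682]
ee_rot: [70.1, 89.8, -2.5]
wrist_force: [-0.6, 0.3, -1.5]
gripper_width: 0.057
time_s: 28.92
tool_pos: [0.4736, 0.0083, 0.2664]
ee_rot: [61.0, 89.9, -11.7]
wrist_force: [-0.2, -0.8, 0.8]
gripper_width: 0.0573
time_s: 29.3
tool_pos: [0.4748, 0.0088, 0.2652]
ee_rot: [-105.5, 90.0, -178.1]
wrist_force: [-0.2, -0.2, -0.0]
gripper_width: 0.0569
[0.4748 0.0088 0.2652]
red [ 51   0  80  56 294] [103.8  36.3] n 290 mid [0.5819 0.2532 0.113 ] mean [0.5756 0.2388 0.113 ] tool mm [ 152.2  175.5 -201.1]
blue [ 297    7   38   43 1229] [315.7  27.6] n 1202 mid [0.6127 0.0514 0.2041] mean [0.6123 0.0512 0.2041] tool mm [ 61.1 144.3   0.6]
blue [265  73 103  46 275] [317.7 105.9] n 229 mid [0.5895 0.0464 0.1132] mean [0.5771 0.0378 0.1132] tool mm [152.  120.8  -1.6]
rim 755 [0.6133 0.052 ] r [0.0416 0.0453 0.0495] z 0.1166 tool mm [149.1 145.1   0.2]
rim 425 [0.6036 0.2718] r [0.0138 0.0471 0.0509] z 0.1163 tool mm [ 149.1  201.8 -212.4]
```

View pics/f.png

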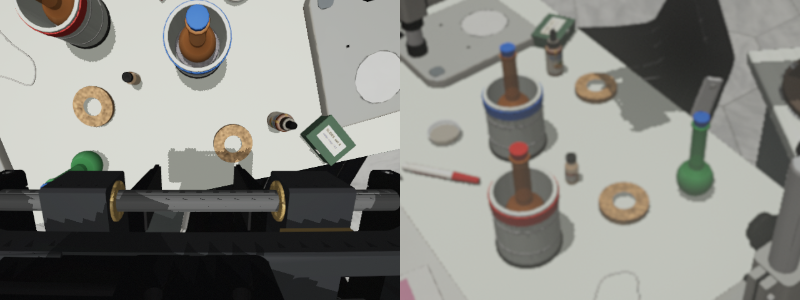

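Both flasks stand upright in the cans matching their stoppers: blue at (510,50) and red at (518,150) in the right half. The vial and dropper are where they started, and the gripper is clear. Handing in.

```bash
python3 -c "
from bench import robot
print(robot.close_job())"
```

```text
the job is handed in; nothing more can be done
None
```

Both amber flasks are in the cans matching their stopper colours, and I handed the job in at about 29 s of the 72 s allowed. No verdict was reported.

- **Seating:** I lowered each flask in 1 mm steps until the wrist force rose from the hanging weight to about zero. The hanging weight read about -1.8 N for red and -2.7 N for blue. I went slightly past balance to confirm the seat, at most about 4 N on it. I then backed off 0.5–0.7 mm and opened the fingers slowly.
- **Seat depth:** The undersides rest about 78 mm (red) and 70 mm (blue) below the rims, worked out from the tool height at release.
- **Last checks:** The stoppers measured within about 1 mm of the can axes and at the expected heights. The final picture shows both flasks upright, the gripper clear, and the vial and dropper standing in place.
- **Checks that disagreed:**
  - The gripper opening read 26.5 mm on the 24 mm neck.
  - The wrist felt 5–6 N upward while gripping each flask on its cork ring. This was gone after the lift.
  - The bulb fit inside the red can was about 3 mm off, which I put down to the can wall being in the fit.
  - The last rim fit of the red can included points from the flask, so I disregarded it.

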